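Take the safety cap off the bench fuse holder

TASK

One of the two cream ceramic fuse holders has a cap with a grip bar (the other has a plain round cap and is not the one): press the bar cap down firmly and, keeping it pressed, turn it counter-clockwise seen from above by about 60 degrees until it is free, then lift it out. Leave it standing upright on the floor of the round tin dish, and leave the tall glass valve standing where it is.

Things in the scene. Friction and masses are not known exactly. Their poses are not given: they have to be found in the camera images.
- cap: Brown bakelite cap, 58 mm high, 0.12 kg, starts locked in the holder. Origin: centre of underside, z up. Shank 30 mm dia (z 0-25.5) with two brass lugs at its foot along x (50 mm over ends, 7 wide, 8 high); flange 54 mm dia (z 25.5-32); grip bar on top, 44 mm long along x, 14 mm wide along y, z 32-58: grasp across y. A spring lifts it: 8 N at rest, 14 N at 9 mm down.
- holder: Fixed cream ceramic: base 80x80x20 mm, round collar 68 mm dia to z 46. Origin: centre of underside, z up. Locked, the cap's bar lies along holder x, its origin at z 32. Cap turns only when pressed 7 mm down or more (8-10.5 good, stop at 11.5); lifts out 51 to 75 degrees counter-clockwise of locked (aim 62, stop 75). Shank play 2.5 mm. The other holder has a round cap without bar: not used.
- dish: Fixed round open tin dish of bare steel, 128 mm over the rim, 22 mm high, wall 3 mm, floor 4 mm thick and about 118 mm across. Origin: centre of its underside, on the bench; z up.
- valve: Tall loose glass output valve standing upright on its dark base, 124 mm high, 45 mm diameter. Origin: centre of its underside; z up. To be left standing where it is.
There are look-alikes about, which are no part of the job. What is shaped like the cap but green or orange is not meant. Several things look just like the valve: the one meant starts farthest from the robot's base.

How it is judged:
On the way, in this order (a step that is already met when the one before it is completed fails the run):
1. the cap is pressed down at least 5 mm in its holder (z of cap in the frame of holder below 0.027 m and horizontal distance between cap and holder below 0.008 m), for 0.05 s.
2. the cap, still in the holder, has been turned at least 45 degrees from its locked direction (angle between the x axis of cap and the x axis of holder, either way round above 0.785 rad and z of cap in the frame of holder below 0.037 m and horizontal distance between cap and holder below 0.008 m), for 0.05 s.
At the end, for the whole second after the job is handed in: The cap stands at rest on the dish's floor (its underside within 10 mm of the dish's underside, its axis within 48 mm of the dish's centre), bar on top and upright within 10 degrees; the glass valve stands upright within 30 mm of where it was (horizontal distance between cap and dish below 0.048 m and z of cap in the frame of dish below 0.01 m and angle between cap's own z axis and vertical below 0.17 rad and height (world z) of cap above -0.005 m and linear speed of cap below 0.02 m/s and angle between valve's own z axis and vertical below 0.2 rad and distance of valve from where it was at the start of the episode below 0.03 m); the robot touches nothing.
It fails at once if the glass valve is knocked over or pushed more than 30 mm (angle between valve's own z axis and vertical above 0.5 rad or distance of valve from where it was at the start of the episode above 0.03 m).
It fails at once if the cap is forced round in its holder without being pressed down (angle between the x axis of cap and the x axis of holder, either way round between 0.45 and 0.75 rad and z of cap in the frame of holder between 0.028 and 0.036 m and horizontal distance between cap and holder below 0.008 m).
It also fails if it takes over 46 s, if anything falls off the work surface, if the arm or the gripper's body presses on something with over 40 N, if the wrist force passes 120 N, or if a joint passes its speed limit or range.

ROBOT

A 6-joint arm with a two-finger parallel gripper is mounted at the origin on the work surface. World frame = base frame: x ahead of the robot, y to its left, z up, the work surface at z = 0. Lengths are in m, angles in rad, forces in N, time in s.
With the tool pointing down it reaches from about 0.375 to 0.925 m from the base axis. Payload 5.7 kg.
Tool frame: the origin (TCP) lies between the finger pads; the fingertips stand 22 mm ahead of it and the grasp point (between the pads) lies 3 mm ahead of it; y points along the fingers, x is the direction in which the jaws open and shut, and the axes are right-handed (so a half turn about y gives the same grasp; the last joint's range is limited). The gripper opens to 85 mm and grips with 20 to 120 N. Pads are 22 mm wide; open, the fingers measure 114 mm over their backs; the gripper's body (76 mm by 85 mm) begins 54 mm behind the grasp point. The pads swing forward as they close: fully open they stand 13 mm farther back than shut.
Start: joints at [-1.383, 0.359, 1.51, -0, 1.272, -0.115], TCP at [0.179, -0.573, 0.253] pointing down, gripper open.
Joint ranges: [-2.97, 2.97], [-1.01, 2.36], [0.21, 2.38], [-0.96, 4.11], [0.2, 2.71], [-2.98, 2.98]. Speed limits (rad/s): [2.39, 2.39, 3.14, 3.14, 3.14, 3.14].

INTERFACE

Orientations are given as a unit quaternion [w, x, y, z].
In Python, from bench import r gives the robot as it stands.
- The arm moves only by the tool jog_arm, never from a script. Its argument "deltas" is a list of rows, each an object with "xyz": the shift along the tool's x, y, z in cm, a list of three; "turn": the turn, a rotation vector about the tool's x, y, z in rad, a list of three. In form: [{"xyz": [tx, ty, tz], "turn": [rx, ry, rz]}, ...]. A call has 1 to 5 rows; each row shifts and turns the pose as measured when the row begins, along the tool's axes as they then stand; what a row does not reach is not made up. A row lasts 1/10 s, in which the tool goes at most 50 mm and 8.59 degrees, less where a joint would pass 70% of its speed; a pose out of reach is approached as far as the arm can. A call is refused whole if a number of a shift passes 5 or a number of a turn 0.15, either way. A call with a gripper value outside its range is refused whole. "jaw" is the gripper command: -1 is fully open, 1 is shut, values between are in proportion, set as the call begins (left out, the last holds). The fingers move at their own pace and stop on an object; "force" is the grip in N (left out, the last holds). Time passes only in rows, so rows that do not move let the fingers close. It gives the time, the measured TCP pose, the force and the opening at its end, in the units of the state.
- r.get_obs(): the state, without advancing time (a new reading comes with each control period).
- r.camera(name): name is "side" or "top"; returns a dict with "image" (400x640x3 uint8, blue, green, red), "K" (3x3 intrinsics, pixels), "k1" (the pictures are not rectified: a ray, as slopes to the right and down, at radius r is drawn at 1 + k1 r^2 times it, then the intrinsics apply), "eye" and "attitude" of the camera in the world. Camera axes: x right, y up, looking along -z (the intrinsics and any distortion apply to the point x, -y, -z); pixel columns grow to the right and rows downward; lengths in m; the calibration is good to about 2 mm. A picture is of the moment at which its call begins. There is no depth.
- r.finish_job(): hands the job in, once; it reports no verdict.
The state is a dict: "clock": time; "q": joint angles; "qd": joint speeds; "effort": joint torques, N m; "tool_pos": TCP position; "ee_rot": TCP orientation; "force": force on the tool from outside, world axes, zero at the start; "wrist_torque": the same for the moment, N m; "opening": opening from 0.0 (shut) to 1.0 (fully open).
Only numpy, scipy, OpenCV 4.12 (cv2) and the standard library are available. Lean on these libraries where they do the work, as an engineer would, in place of code of your own. Each camera call takes 0.05 s, during which the arm holds its last target. There are 200 camera calls.

## Working session

There is one attempt and no reset: what is moved stays moved. The work goes in short steps, Python scripts to look and compute and a tool call to move; the robot and the scene stay as the last step left them, time stands still between calls to the robot, and variables do not carry over. Pictures are saved under pics/ and viewed, about 8 in all and at most 12, crops included, and the job is handed in when it is done.

Besides the shell and the picture viewer there is one more tool, called after "Call:" as a command line: name --argument value ..., lists and objects as JSON in quotes. jog_arm: Moves the arm, as the interface text tells. Its arguments: {"type":"object","properties":{"deltas":{"type":"array","items":{"type":"object","properties":{"xyz":{"type":"array","items":{"type":"number"}},"turn":{"type":"array","items":{"type":"number"}}}}},"jaw":{"type":"number"},"force":{"type":"number"}},"required":["deltas"]}

```bash
mkdir -p pics; cat > h.py <<'E'
import numpy as np, cv2
from scipy.spatial.transform import Rotation as R
from bench import r
def rot(a):
    a=np.array(a,float)
    return a if a.shape==(3,3) else R.from_quat(a,scalar_first=True).as_matrix()
def ray(c,uv):
    K=np.array(c["K"]);k=c["k1"]
    d=np.array([(uv[0]-K[0,2])/K[0,0],(uv[1]-K[1,2])/K[1,1]]);s=d.copy()
    for _ in range(30): s=d/(1+k*(s@s))
    return np.array(c["eye"]),rot(c["attitude"])@np.array([s[0],-s[1],-1])
def onz(c,uv,z):
    e,d=ray(c,uv); return e+d*(z-e[2])/d[2]
def cross(c1,u1,c2,u2):
    e1,d1=ray(c1,u1);e2,d2=ray(c2,u2)
    t=np.linalg.lstsq(np.c_[d1,-d2],e2-e1,rcond=None)[0]
    a,b=e1+t[0]*d1,e2+t[1]*d2
    return (a+b)/2,np.linalg.norm(a-b)
def proj(c,p):
    K=np.array(c["K"]);v=rot(c["attitude"]).T@(np.array(p)-c["eye"])
    s=np.array([v[0],-v[1]])/-v[2]; s=s*(1+c["k1"]*(s@s))
    return K[0,0]*s[0]+K[0,2],K[1,1]*s[1]+K[1,2]
E
python3 - <<'E'
from h import *
import pickle
o=r.get_obs();print(o)
C={n:r.camera(n) for n in("top","side")}
pickle.dump(C,open("c0.pkl","wb"))
for n,c in C.items():
    print(n,c["K"],c["k1"],c["eye"],c["attitude"]);cv2.imwrite(f"pics/{n}0.png",c["image"])
E
```

```text
{'clock': 0.0, 'q': array([-1.38310594e+00,  3.59527459e-01,  1.51144678e+00,  2.67500049e-05,
        1.27250215e+00, -1.15118247e-01]), 'qd': array([ 0.00058123, -0.00016386, -0.00056252,  0.00353264,  0.00106911,
        0.00039875]), 'effort': array([-1.35403207e-03, -5.27622414e+01, -2.78619057e+01, -1.66505265e-05,
        1.36174660e-02,  1.17146578e-05]), 'tool_pos': array([ 0.17879066, -0.57206464,  0.25243472]), 'ee_rot': array([ 0.57015164, -0.56923133,  0.41935047, -0.41838736]), 'force': array([ 0.36765398, -0.06135124,  0.51809101]), 'wrist_torque': array([ 0.00811969,  0.04914455, -0.02773382]), 'opening': 0.995413655393771}
top [[406.76905474   0.         322.89437915]
 [  0.         406.76905474 200.01357368]
 [  0.           0.           1.        ]] 0.008920620319936802 [ 0.44518574 -0.03144782  0.72335058] [ 0.71244135  0.02550991 -0.02886595 -0.70067348]
side [[391.24802803   0.         319.83096646]
 [  0.         391.24802803 202.45099908]
 [  0.           0.           1.        ]] -0.08389909646358591 [ 0.44925072 -0.49343377  0.59546501] [ 0.93234652  0.35471482 -0.02967245 -0.06345785]
```

View pics/top0.png

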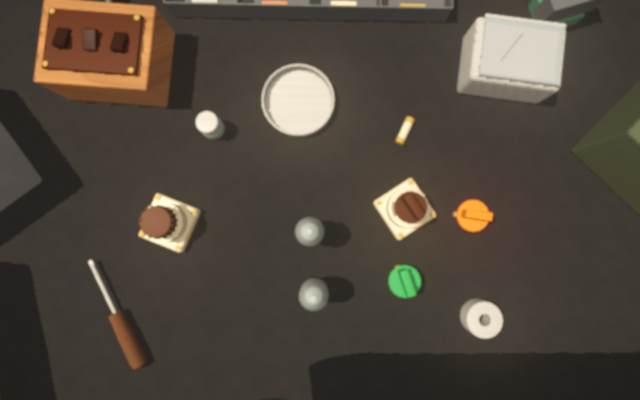

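View pics/side0.png

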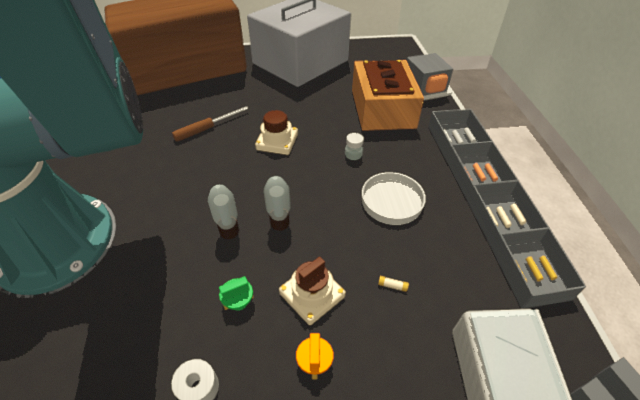

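Top view: holder with the bar cap at (408,208), round-cap holder at (168,222) (not meant), green (405,282) and orange (473,216) look-alikes, dish (298,100). Valves stand at (310,232) and (314,295). The one at (310,232), side (278,205), is farther from the base, so it is the one meant. The brown bar on cream ceramic fits the job. I'll confirm it in one enlarged crop.

```bash
python3 - <<'E'
from h import *
import pickle
C=pickle.load(open("c0.pkl","rb"))
t=C["top"]["image"];s=C["side"]["image"]
a=cv2.resize(t[163:253,360:450],(400,400),interpolation=cv2.INTER_CUBIC)
b=cv2.resize(s[245:335,268:358],(400,400),interpolation=cv2.INTER_CUBIC)
cv2.imwrite("pics/crop1.png",np.hstack([a,b]))
# coarse
def cen(img,f,box):
    x0,y0,x1,y1=box; hsv=cv2.cvtColor(img,cv2.COLOR_BGR2HSV)
    m=np.zeros(img.shape[:2],np.uint8); m[y0:y1,x0:x1]=(f(hsv)*255)[y0:y1,x0:x1]
    n,l,st,ce=cv2.connectedComponentsWithStats(m); i=1+np.argmax(st[1:,4]); 
    return ce[i],st[i]
dish=lambda h:((h[...,1]<60)&(h[...,2]>110)).astype(np.uint8)
for n,b in(("top",(250,55,345,145)),("side",(350,165,435,230))):
    c,st=cen(C[n]["image"],dish,b);print(n,c,st,onz(C[n],c,.015))
for z in(.02,.124):print("valve z",z,[onz(C["top"],u,z) for u in((310,232),(314,295))])
print("bar top",cross(C["top"],(410,208),C["side"],(312,272)))
print("holder",onz(C["top"],(405,208),.02),onz(C["side"],(312,296),.02))
E
```

```text
top [297.46192661  99.19472477] [ 260   63   76   74 4360] [0.67889751 0.01383242 0.015     ]
side [392.78526237 197.55601042] [ 361  172   65   53 2687] [0.67530626 0.01180284 0.015     ]
valve z 0.02 [array([ 0.44376294, -0.01303174,  0.02      ]), array([ 0.33698292, -0.02186808,  0.02      ])]
valve z 0.124 [array([ 0.44397332, -0.01575481,  0.124     ]), array([ 0.35298218, -0.02328458,  0.124     ])]
bar top (array([ 0.48614716, -0.1740452 ,  0.07245791]), np.float64(0.0025177455628524067))
holder [ 0.48793982 -0.1768325   0.02      ] [ 0.48546768 -0.18711727  0.02      ]
```

View pics/crop1.png

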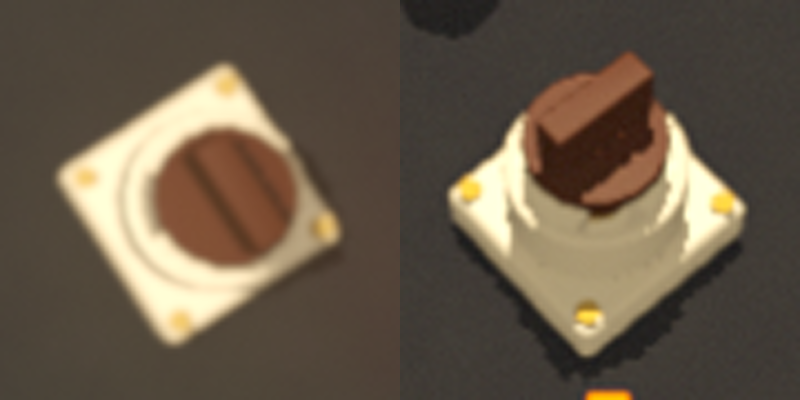

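Crop: brown bar cap seated in the cream collar. In the top crop the base corners are near (228,62), (60,178), (172,345), (342,235), and the bar runs upper-left to lower-right. This is the cap that's meant.

```bash
python3 - <<'E'
from h import *
import pickle
C=pickle.load(open("c0.pkl","rb"));T,S=C["top"],C["side"]
k=400/90
tp=lambda x,y:((x+.5)/k-.5+360,(y+.5)/k-.5+163)
sp=lambda x,y:((x+.5-400)/k-.5+268,(y+.5)/k-.5+245)
q=np.array([onz(T,tp(*p),.02) for p in((228,62),(60,178),(172,345),(342,235))])
print("base top-view",q.mean(0),[np.linalg.norm(q[i]-q[i-1]).round(4) for i in range(4)])
e=[q[1]-q[0],q[2]-q[1],q[3]-q[2],q[0]-q[3]]
print("edge deg",[np.degrees(np.arctan2(v[1],v[0])).round(1) for v in e])
q2=[onz(S,sp(*p),.02) for p in((450,193),(587,343),(745,210))]
print("side corners",q2,"centre",(q2[0]+q2[2])/2)
print("dots cross",[cross(T,tp(*a),S,sp(*b)) for a,b in(((86,178),(470,188)),((180,322),(587,314)),((324,228),(722,203)))])
print("flange top",onz(T,tp(227,198),.064))
for z in(.09,):
  a=onz(T,tp(214,140),z);b=onz(T,tp(268,236),z);d=b-a;print("bar",(a+b)/2,np.linalg.norm(d),np.degrees(np.arctan2(d[1],d[0])))
for a in((630,53),(653,72),(548,140)):
  print(onz(S,sp(*a),.09))
o=r.get_obs();print(rot(o["ee_rot"]).round(3),R.from_matrix(rot(o["ee_rot"])).as_euler("ZYX",degrees=True))
E
```

```text
base top-view [ 0.48682674 -0.17635238  0.02      ] [np.float64(0.0805), np.float64(0.0805), np.float64(0.0777), np.float64(0.0793)]
edge deg [np.float64(125.5), np.float64(-145.6), np.float64(-56.5), np.float64(33.5)]
side corners [array([ 0.43300134, -0.16538865,  0.02      ]), array([ 0.47620366, -0.23110985,  0.02      ]), array([ 0.54057767, -0.18697316,  0.02      ])] centre [ 0.48678951 -0.1761809   0.02      ]
dots cross [(array([ 0.4694274 , -0.13995718, -0.01450793]), np.float64(0.059376185497786386)), (array([ 0.46087954, -0.18425226, -0.05244166]), np.float64(0.04060397578511613)), (array([ 0.49994415, -0.21211337,  0.07748653]), np.float64(0.04866612656546171))]
flange top [ 0.48678368 -0.17697931  0.064     ]
bar [ 0.48877949 -0.17614026  0.09      ] 0.038470129237941735 -150.49229855715004
[ 0.50089441 -0.15875377  0.09      ]
[ 0.50765886 -0.16755452  0.09      ]
[ 0.46890931 -0.1895964   0.09      ]
[[ 0.298 -0.     0.954]
 [-0.954  0.002  0.298]
 [-0.002 -1.     0.   ]] [-72.64958095   0.09788235 -89.98794649]
```

```bash
python3 - <<'E'
from h import *
import pickle
C=pickle.load(open("c0.pkl","rb"));T,S=C["top"],C["side"]
k=400/90
tp=lambda x,y:((x+.5)/k-.5+360,(y+.5)/k-.5+163)
sp=lambda x,y:((x+.5-400)/k-.5+268,(y+.5)/k-.5+245)
for n,a,b in(("dot",(180,322),(470,188)),("dot",(324,228),(587,314)),("dot",(228,84),(722,203)),("bar mid-top",(241,188),(596,98))):
  p,e=cross(T,tp(*a),S,sp(*b));print(n,p.round(4),round(e,4))
# bar direction from pixels of dark brown/edge gradients in the top crop
s=S["image"];t=T["image"]
hs=cv2.cvtColor(t,cv2.COLOR_BGR2HSV)[163:253,360:450]
m=((hs[...,1]>90)&(hs[...,2]<160)&((hs[...,0]<12)|(hs[...,0]>170))).astype(np.uint8)
n,l,st,ce=cv2.connectedComponentsWithStats(m);i=1+np.argmax(st[1:,4]);print("brown",st[i],ce[i]+[360,163],onz(T,ce[i]+[360,163],.066))
# dish rim/floor centre by fitted ellipse, two views
for n,c,b in(("top",T,(250,55,345,145)),("side",S,(350,165,435,230))):
  x0,y0,x1,y1=b;h=cv2.cvtColor(c["image"],cv2.COLOR_BGR2HSV)[y0:y1,x0:x1]
  m=((h[...,1]<70)&(h[...,2]>90)).astype(np.uint8)
  q=max(cv2.findContours(m,0,1)[0],key=cv2.contourArea);(u,v),ax,an=cv2.fitEllipse(q);print(n,u+x0,v+y0,ax,onz(c,(u+x0,v+y0),.018))
E
```

```text
dot [ 0.4409 -0.1674  0.0255] 0.0005
dot [ 0.4778 -0.2229  0.0257] 0.0009
dot [ 0.5327 -0.1858  0.0254] 0.0018
bar mid-top [ 0.4877 -0.1759  0.0909] 0.0019
brown [ 36  30  30  29 611] [410.58919804 206.73649755] [ 0.48734615 -0.17637873  0.066     ]
top 297.3707618713379 99.22114944458008 (74.1733169555664, 75.28202819824219) [0.67785691 0.01380105 0.018     ]
side 392.7321968078613 197.58987045288086 (52.104488372802734, 64.72464752197266) [0.67400696 0.00911578 0.018     ]
```

Call:
jog_arm --deltas '[{"xyz": [-2.8, 0, 4.1]}, {"xyz": [-2.8, 0, 4.1]}, {"xyz": [-2.8, 0, 4.1]}, {"xyz": [-2.8, 0, 4.1]}, {"xyz": [-2.8, 0, 4.1]}]' --jaw 0.0 --force 70

```text
$.deltas[0]: bad value
```

Call:
jog_arm --deltas '[{"xyz": [-2.8, 0, 4.1]}, {"xyz": [-2.8, 0, 4.1]}, {"xyz": [-2.8, 0, 4.1]}, {"xyz": [-2.8, 0, 4.1]}, {"xyz": [0, 0, 0], "turn": [0, -0.13, 0]}]'

```text
$.deltas[0]: bad value
```

Heights agree with the text: bar top measured at 91 mm against 90. Holder centre is (0.487,-0.1766) with its x axis at about 33.7°. The call was refused because each row needs both fields.

Call:
jog_arm --deltas '[{"xyz": [-2.8, 0, 4.1], "turn": [0, 0, 0]}, {"xyz": [-2.8, 0, 4.1], "turn": [0, 0, 0]}, {"xyz": [-2.8, 0, 4.1], "turn": [0, 0, 0]}, {"xyz": [-2.8, 0, 4.1], "turn": [0, 0, 0]}, {"xyz": [-2.8, 0, 4.1], "turn": [0, 0, 0]}]' --jaw 0.0 --force 70

```text
clock: 0.6
tool_pos: [0.3321, -0.3788, 0.2501]
ee_rot: [-0.567, 0.568, -0.422, 0.421]
force: [0.3, -0.5, 0.3]
opening: 0.499
```

Call:
jog_arm --deltas '[{"xyz": [-2.8, 0, 4.1], "turn": [0, 0, 0]}, {"xyz": [-2.8, 0, 4.1], "turn": [0, 0, 0]}, {"xyz": [-2.8, 0, 4.1], "turn": [0, 0, 0]}, {"xyz": [-2.8, 0, 4.1], "turn": [0, 0, 0]}, {"xyz": [0, 0, 0], "turn": [0, -0.13, 0]}]'

```text
clock: 1.1
tool_pos: [0.4587, -0.2169, 0.2491]
ee_rot: [0.595, -0.594, 0.384, -0.382]
force: [-0.3, -0.2, -0.8]
opening: 0.5
```

```bash
cat > st.py <<'E'
from h import *
import sys
o=r.get_obs();M=rot(o["ee_rot"]);p=np.array(o["tool_pos"])
yaw=np.degrees(np.arctan2(M[1,0],M[0,0]))
print("t",round(o["clock"],2),"p",p.round(4),"yaw",yaw.round(2),"tilt",np.degrees(np.arccos(-M[2,1])).round(2),"F",np.round(o["force"],1),"Tq",np.round(o["wrist_torque"],2),"open",round(o["opening"],3))
if len(sys.argv)>3:
    d=np.array([float(v) for v in sys.argv[1:4]])-p
    print("tool delta cm",(M.T@d*100).round(2),"levelling turn",(M.T@np.cross(M[:,1],[0,0,-1])).round(3))
E
python3 st.py 0.487 -0.1766 0.15
```

```text
t 1.1 p [ 0.4587 -0.2169  0.2491] yaw -65.58 tilt 0.23 F [-0.3 -0.2 -0.8] Tq [ 0.01  0.01 -0.02] open 0.5
tool delta cm [-2.46  9.92  4.24] levelling turn [-0.     0.    -0.004]
```

Call:
jog_arm --deltas '[{"xyz": [-1.2, 2, 2.1], "turn": [0, -0.08, -0.004]}, {"xyz": [-1.4, 3, 2.0], "turn": [0, -0.08, 0]}, {"xyz": [0, 3, 0], "turn": [0, 0, 0]}, {"xyz": [0, 0, 0], "turn": [0, 0, 0]}]'

```text
clock: 1.5
tool_pos: [0.4863, -0.1713, 0.1675]
ee_rot: [-0.626, 0.626, -0.328, 0.33]
force: [-0.7, 0.7, 0.1]
opening: 0.498
```

```bash
python3 st.py 0.487 -0.1766 0.089; python3 - <<'E'
from h import *
c=r.camera("side");i=c["image"][150:340,220:420]
cv2.imwrite("pics/a1.png",cv2.resize(i,None,fx=3,fy=3,interpolation=cv2.INTER_CUBIC))
E
```

```text
t 1.5 p [ 0.4863 -0.1713  0.1675] yaw -55.51 tilt 0.17 F [-0.7  0.7  0.1] Tq [ 0.05 -0.02  0.03] open 0.498
tool delta cm [ 0.45  7.85 -0.25] levelling turn [-0.001  0.     0.003]
```

View pics/a1.png

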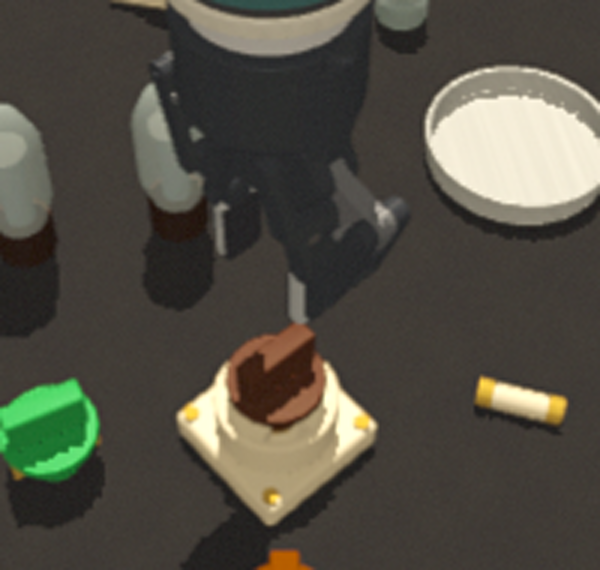

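View: the fingers, with tips at about (220,245) and (298,315), straddle the bar at (280,360) in the right direction. The valve at (178,200) is clear. Descending.

Call:
jog_arm --deltas '[{"xyz": [0.45, 3, -0.25], "turn": [0, 0, 0.003]}, {"xyz": [0, 3, 0], "turn": [0, 0, 0]}, {"xyz": [0, 1.5, 0], "turn": [0, 0, 0]}, {"xyz": [0, 0, 0], "turn": [0, 0, 0]}]'

```text
clock: 1.95
tool_pos: [0.4925, -0.1815, 0.0984]
ee_rot: [0.626, -0.625, 0.326, -0.335]
force: [-0.6, 0.7, 0.1]
opening: 0.501
```

```bash
python3 st.py 0.487 -0.1766 0.089
```

```text
t 1.95 p [ 0.4925 -0.1815  0.0984] yaw -55.73 tilt 0.75 F [-0.6  0.7  0.1] Tq [-0.   -0.02 -0.06] open 0.501
tool delta cm [-0.72  0.93 -0.18] levelling turn [-0.007  0.     0.011]
```

Call:
jog_arm --deltas '[{"xyz": [-0.7, 0, -0.2], "turn": [-0.007, 0, 0.011]}, {"xyz": [0, 0, 0], "turn": [0, 0, 0]}]'

```text
clock: 2.15
tool_pos: [0.4877, -0.178, 0.101]
ee_rot: [0.625, -0.625, 0.33, -0.332]
force: [-0.7, 0.6, 0.7]
opening: 0.497
```

```bash
python3 st.py 0.487 -0.1766 0.089
```

```text
t 2.15 p [ 0.4877 -0.178   0.101 ] yaw -55.81 tilt 0.11 F [-0.7  0.6  0.7] Tq [0.03 0.01 0.  ] open 0.497
tool delta cm [-0.16  1.2   0.02] levelling turn [-0.001  0.     0.002]
```

Call:
jog_arm --deltas '[{"xyz": [-0.1, 0.7, 0], "turn": [0, 0.01, 0.002]}, {"xyz": [0, 0.3, 0], "turn": [0, 0, 0]}, {"xyz": [0, 0, 0], "turn": [0, 0, 0]}]'

```text
clock: 2.45
tool_pos: [0.4889, -0.1781, 0.0932]
ee_rot: [0.623, -0.623, 0.332, -0.336]
force: [-0.6, 0.1, 0.2]
opening: 0.495
```

```bash
python3 st.py 0.487 -0.1766 0.089
```

```text
t 2.45 p [ 0.4889 -0.1781  0.0932] yaw -56.45 tilt 0.33 F [-0.6  0.1  0.2] Tq [ 0.05 -0.02 -0.03] open 0.495
tool delta cm [-0.23  0.42 -0.07] levelling turn [-0.004  0.     0.004]
```

Call:
jog_arm --deltas '[{"xyz": [-0.2, 0.4, -0.1], "turn": [-0.004, 0, 0.004]}, {"xyz": [0, 0, 0], "turn": [0, 0, 0]}]'

```text
clock: 2.65
tool_pos: [0.4869, -0.1769, 0.0892]
ee_rot: [-0.623, 0.623, -0.334, 0.334]
force: [0.4, -0.5, -0.3]
opening: 0.499
```

Call:
jog_arm --deltas '[{"xyz": [0, 0, 0], "turn": [0, 0, 0]}, {"xyz": [0, 0, 0], "turn": [0, 0, 0]}, {"xyz": [0, 0, 0], "turn": [0, 0, 0]}, {"xyz": [0, 0, 0], "turn": [0, 0, 0]}]' --jaw 1 --force 70

```text
clock: 3.05
tool_pos: [0.4867, -0.1768, 0.0892]
ee_rot: [-0.623, 0.623, -0.335, 0.334]
force: [-0.0, -0.6, -1.2]
opening: 0.147
```

```bash
python3 st.py 0.487 -0.1766 0.089
```

```text
t 3.05 p [ 0.4867 -0.1768  0.0892] yaw -56.43 tilt 0.05 F [-0.  -0.6 -1.2] Tq [-0.    0.01  0.03] open 0.147
tool delta cm [0.   0.02 0.03] levelling turn [ 0.001  0.    -0.   ]
```

Gripped: the opening matches the 14 mm bar and the side loads are near zero. Now pressing down to about z 0.080.

Call:
jog_arm --deltas '[{"xyz": [0, 0.4, 0], "turn": [0, 0, 0]}, {"xyz": [0, 0.4, 0], "turn": [0, 0, 0]}, {"xyz": [0, 0.1, 0], "turn": [0, 0, 0]}, {"xyz": [0, 0, 0], "turn": [0, 0, 0]}]'

```text
clock: 3.45
tool_pos: [0.4868, -0.1768, 0.0823]
ee_rot: [-0.623, 0.623, -0.334, 0.334]
force: [-2.2, 1.4, 10.3]
opening: 0.151
```

```bash
python3 st.py 0.4868 -0.1768 0.080
```

```text
t 3.45 p [ 0.4868 -0.1768  0.0823] yaw -56.42 tilt 0.05 F [-2.2  1.4 10.3] Tq [0.19 0.46 0.04] open 0.151
tool delta cm [ 0.    0.23 -0.  ] levelling turn [0.001 0.    0.001]
```

Call:
jog_arm --deltas '[{"xyz": [0, 0.3, 0], "turn": [0, 0, 0]}, {"xyz": [0, 0.1, 0], "turn": [0, 0, 0]}]'

```text
clock: 3.65
tool_pos: [0.4868, -0.1767, 0.0799]
ee_rot: [-0.623, 0.623, -0.334, 0.335]
force: [-3.1, 1.8, 12.7]
opening: 0.15
```

```bash
python3 st.py 0.4868 -0.1768 0.080;  python3 - <<'E'
from h import *
c=r.camera("side");i=c["image"][220:340,240:400]
cv2.imwrite("pics/a2.png",cv2.resize(i,None,fx=4,fy=4,interpolation=cv2.INTER_CUBIC))
E
```

```text
t 3.65 p [ 0.4868 -0.1767  0.0799] yaw -56.42 tilt 0.07 F [-3.1  1.8 12.7] Tq [0.24 0.54 0.  ] open 0.15
tool delta cm [ 0.   -0.01 -0.  ] levelling turn [0.    0.    0.001]
```

View pics/a2.png

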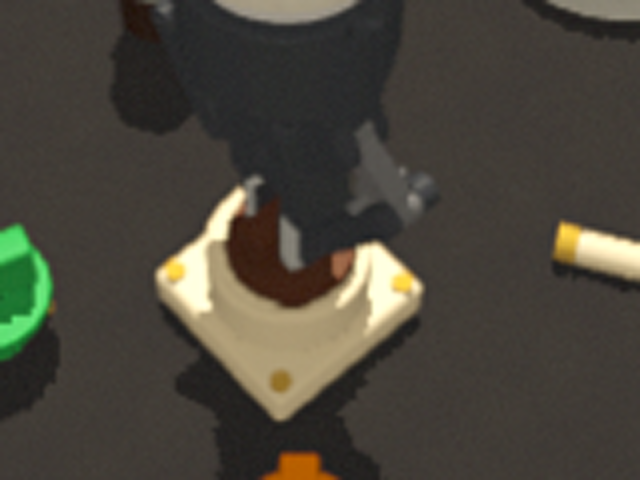

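View: flange at (290,260) now sits nearly level with the collar, and the spring force is about 14 N, which matches 9 mm of press. Turning while holding it down.

Call:
jog_arm --deltas '[{"xyz": [0, 0.06, 0], "turn": [0, -0.1, 0]}, {"xyz": [0, 0.06, 0], "turn": [0, -0.1, 0]}]'

```text
clock: 3.9
tool_pos: [0.4877, -0.1771, 0.0806]
ee_rot: [-0.654, 0.654, -0.268, 0.27]
force: [-1.8, 1.6, 12.5]
opening: 0.146
```

```bash
python3 st.py 0.4868 -0.1767 0.0798
```

```text
t 3.9 p [ 0.4877 -0.1771  0.0806] yaw -44.67 tilt 0.19 F [-1.8  1.6 12.5] Tq [ 0.25  0.5  -0.07] open 0.146
tool delta cm [-0.09  0.08 -0.03] levelling turn [-0.     0.     0.003]
```

Call:
jog_arm --deltas '[{"xyz": [-0.05, 0.15, -0.03], "turn": [0, -0.12, 0.003]}, {"xyz": [0, 0.1, 0], "turn": [0, -0.12, 0]}]'

```text
clock: 4.1
tool_pos: [0.4879, -0.1773, 0.0802]
ee_rot: [-0.682, 0.682, -0.184, 0.186]
force: [-3.2, 1.5, 12.6]
opening: 0.147
```

```bash
python3 st.py 0.4868 -0.1767 0.0798
```

```text
t 4.1 p [ 0.4879 -0.1773  0.0802] yaw -30.39 tilt 0.15 F [-3.2  1.5 12.6] Tq [ 0.26  0.65 -0.08] open 0.147
tool delta cm [-0.13  0.04 -0.01] levelling turn [-0.     0.     0.003]
```

Turned 26° and still pressed 9 mm.

Call:
jog_arm --deltas '[{"xyz": [-0.1, 0.12, 0], "turn": [0, -0.12, 0.003]}, {"xyz": [0, 0.1, 0], "turn": [0, -0.12, 0]}]'

```text
clock: 4.3
tool_pos: [0.4883, -0.1772, 0.0801]
ee_rot: [-0.7, 0.7, -0.098, 0.1]
force: [-3.9, 1.2, 12.7]
opening: 0.147
```

```bash
python3 st.py 0.4868 -0.1767 0.0798
```

```text
t 4.3 p [ 0.4883 -0.1772  0.0801] yaw -16.08 tilt 0.16 F [-3.9  1.2 12.7] Tq [ 0.35  0.65 -0.08] open 0.147
tool delta cm [-0.15  0.03  0.01] levelling turn [-0.     0.     0.003]
```

Call:
jog_arm --deltas '[{"xyz": [-0.1, 0.12, 0], "turn": [0, -0.12, 0.003]}, {"xyz": [0, 0.1, 0], "turn": [0, -0.12, 0]}, {"xyz": [-0.05, 0.08, 0], "turn": [0, -0.12, 0]}, {"xyz": [0, 0.05, 0], "turn": [0, 0, 0]}]'

```text
clock: 4.7
tool_pos: [0.4884, -0.1773, 0.0804]
ee_rot: [-0.706, 0.707, 0.036, -0.033]
force: [-2.9, 1.0, 11.5]
opening: 0.149
```

```bash
python3 st.py 0.4868 -0.1767 0.0798
```

```text
t 4.7 p [ 0.4884 -0.1773  0.0804] yaw 5.59 tilt 0.25 F [-2.9  1.  11.5] Tq [0.24 0.58 0.07] open 0.149
tool delta cm [-0.15  0.06  0.07] levelling turn [0.002 0.    0.004]
```

Turned 62°. Lifting gently and watching the force.

Call:
jog_arm --deltas '[{"xyz": [-0.1, -0.6, 0], "turn": [0, 0, 0.004]}, {"xyz": [0, -1, 0], "turn": [0, 0, 0]}, {"xyz": [0, -1, 0], "turn": [0, 0, 0]}]'

```text
clock: 5.0
tool_pos: [0.4883, -0.1771, 0.1075]
ee_rot: [-0.706, 0.707, 0.035, -0.034]
force: [0.7, -1.2, -0.9]
opening: 0.147
```

```bash
python3 st.py 0.4868 -0.1767 0.20
```

```text
t 5.0 p [ 0.4883 -0.1771  0.1075] yaw 5.58 tilt 0.14 F [ 0.7 -1.2 -0.9] Tq [ 0.02  0.05 -0.05] open 0.147
tool delta cm [-0.13 -9.25  0.04] levelling turn [0.002 0.    0.002]
```

Call:
jog_arm --deltas '[{"xyz": [0, -3, 0], "turn": [0, 0, 0]}, {"xyz": [0, -3, 0], "turn": [0, 0, 0]}, {"xyz": [0, -3, 0], "turn": [0, 0, 0]}, {"xyz": [0, 0, 0], "turn": [0, 0, 0]}]'

```text
clock: 5.4
tool_pos: [0.4875, -0.177, 0.2013]
ee_rot: [-0.706, 0.707, 0.035, -0.034]
force: [0.5, -0.5, -0.0]
opening: 0.146
```

```bash
python3 st.py 0.676 0.0115 0.20; python3 - <<'E'
from h import *
c=r.camera("side");i=c["image"][120:340,190:450]
cv2.imwrite("pics/a3.png",cv2.resize(i,None,fx=2.5,fy=2.5,interpolation=cv2.INTER_CUBIC))
E
```

```text
t 5.4 p [ 0.4875 -0.177   0.2013] yaw 5.57 tilt 0.07 F [ 0.5 -0.5 -0. ] Tq [-0.04 -0.08  0.01] open 0.146
tool delta cm [20.59  0.12 16.93] levelling turn [0.001 0.    0.001]
```

View pics/a3.png

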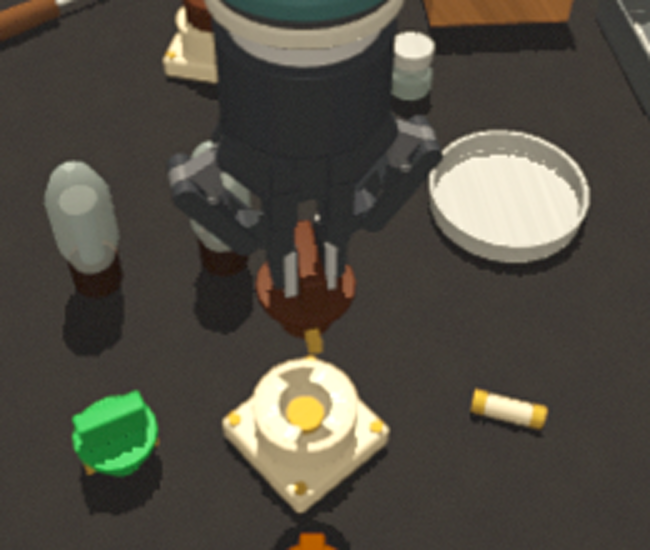

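View: the cap hangs in the fingers at (308,280) with the brass lug at (314,340), the holder is empty at (305,410), and the valve is still standing. Carrying the cap to the dish.

Call:
jog_arm --deltas '[{"xyz": [3.4, 0, 2.8], "turn": [0, 0, 0]}, {"xyz": [3.4, 0, 2.8], "turn": [0, 0, 0]}, {"xyz": [3.4, 0, 2.8], "turn": [0, 0, 0]}, {"xyz": [3.4, 0, 2.8], "turn": [0, 0, 0]}, {"xyz": [3.4, 0, 2.8], "turn": [0, 0, 0]}]'

```text
clock: 5.95
tool_pos: [0.6395, -0.0198, 0.1921]
ee_rot: [0.707, -0.706, -0.026, 0.036]
force: [0.4, -1.4, -0.6]
opening: 0.147
```

Call:
jog_arm --deltas '[{"xyz": [2.5, 0, 2.0], "turn": [0, 0, 0]}, {"xyz": [0, 0, 0], "turn": [0, 0, 0]}]'

```text
clock: 6.15
tool_pos: [0.6654, 0.0078, 0.1877]
ee_rot: [0.707, -0.705, -0.027, 0.038]
force: [0.6, 1.0, -0.6]
opening: 0.15
```

```bash
python3 st.py 0.676 0.0115 0.062
```

```text
t 6.15 p [0.6654 0.0078 0.1877] yaw 5.26 tilt 0.93 F [ 0.6  1.  -0.6] Tq [ 0.02  0.01 -0.04] open 0.15
tool delta cm [ 1.29 12.55  0.23] levelling turn [-0.004  0.    -0.016]
```

Call:
jog_arm --deltas '[{"xyz": [1.1, 3, 0.2], "turn": [-0.004, 0, -0.016]}, {"xyz": [0, 3, 0], "turn": [0, 0, 0]}, {"xyz": [0, 3, 0], "turn": [0, 0, 0]}, {"xyz": [0, 1.5, 0], "turn": [0, 0, 0]}, {"xyz": [0, 0, 0], "turn": [0, 0, 0]}]'

```text
clock: 6.65
tool_pos: [0.6701, 0.0105, 0.0719]
ee_rot: [-0.706, 0.707, 0.029, -0.037]
force: [-0.2, -0.4, -0.6]
opening: 0.148
```

```bash
python3 st.py 0.676 0.0115 0.062; python3 - <<'E'
from h import *
c=r.camera("side");i=c["image"][100:240,300:460]
cv2.imwrite("pics/a4.png",cv2.resize(i,None,fx=4,fy=4,interpolation=cv2.INTER_CUBIC))
E
```

```text
t 6.65 p [0.6701 0.0105 0.0719] yaw 5.39 tilt 0.61 F [-0.2 -0.4 -0.6] Tq [-0.01  0.01 -0.01] open 0.148
tool delta cm [0.6  0.98 0.05] levelling turn [ 0.     0.    -0.011]
```

View pics/a4.png

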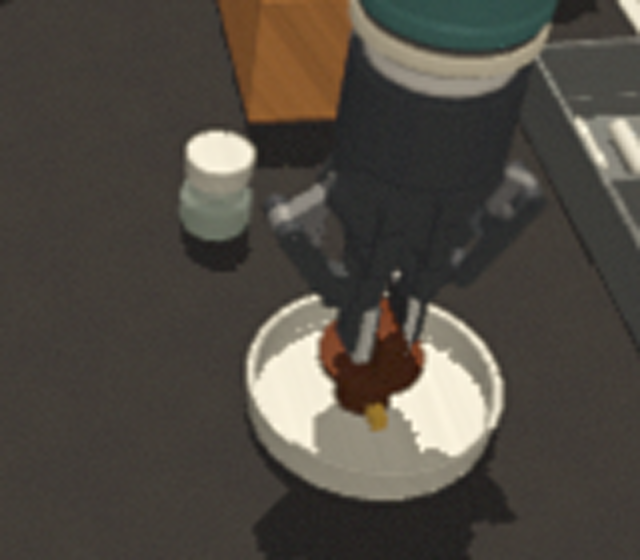

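View: the cap, with its lug at (377,415), is above the dish floor and well inside the rim. Lowering until contact.

Call:
jog_arm --deltas '[{"xyz": [0.5, 0.5, 0], "turn": [0, 0, -0.011]}, {"xyz": [0, 0.3, 0], "turn": [0, 0, 0]}, {"xyz": [0, 0, 0], "turn": [0, 0, 0]}]'

```text
clock: 7.0
tool_pos: [0.6763, 0.0099, 0.0658]
ee_rot: [-0.706, 0.707, 0.034, -0.032]
force: [0.1, 0.2, -0.8]
opening: 0.148
```

```bash
python3 st.py 0.676 0.0115 0.0612
```

```text
t 7.0 p [0.6763 0.0099 0.0658] yaw 5.34 tilt 0.22 F [ 0.1  0.2 -0.8] Tq [-0.01  0.07  0.01] open 0.148
tool delta cm [-0.01  0.46  0.16] levelling turn [0.001 0.    0.004]
```

Call:
jog_arm --deltas '[{"xyz": [0, 0.3, 0], "turn": [0, 0, 0.004]}, {"xyz": [0, 0.1, 0], "turn": [0, 0, 0]}, {"xyz": [0, 0, 0], "turn": [0, 0, 0]}]'

```text
clock: 7.3
tool_pos: [0.6777, 0.0097, 0.0635]
ee_rot: [-0.706, 0.707, 0.034, -0.032]
force: [-0.8, -0.3, -1.9]
opening: 0.151
```

```bash
python3 st.py 0.676 0.0115 0.0612
```

```text
t 7.3 p [0.6777 0.0097 0.0635] yaw 5.34 tilt 0.19 F [-0.8 -0.3 -1.9] Tq [-0.01 -0.01  0.  ] open 0.151
tool delta cm [-0.15  0.23  0.19] levelling turn [0.002 0.    0.003]
```

Call:
jog_arm --deltas '[{"xyz": [0, 0.25, 0], "turn": [0, 0, 0.003]}, {"xyz": [0, 0.15, 0], "turn": [0, 0, 0]}, {"xyz": [0, 0, 0], "turn": [0, 0, 0]}]'

```text
clock: 7.6
tool_pos: [0.6783, 0.0097, 0.0614]
ee_rot: [-0.706, 0.707, 0.033, -0.033]
force: [-0.0, -0.2, -1.8]
opening: 0.148
```

```bash
python3 st.py 0.676 0.0115 0.0612
```

```text
t 7.6 p [0.6783 0.0097 0.0614] yaw 5.36 tilt 0.14 F [-0.  -0.2 -1.8] Tq [-0.02 -0.   -0.  ] open 0.148
tool delta cm [-0.21  0.02  0.2 ] levelling turn [0.002 0.    0.001]
```

Call:
jog_arm --deltas '[{"xyz": [0, 0.15, 0], "turn": [0, 0, 0]}, {"xyz": [0, 0.1, 0], "turn": [0, 0, 0]}, {"xyz": [0, 0, 0], "turn": [0, 0, 0]}]'

```text
clock: 7.9
tool_pos: [0.6786, 0.0097, 0.0613]
ee_rot: [-0.706, 0.707, 0.034, -0.032]
force: [-0.3, -0.4, -1.3]
opening: 0.146
```

```bash
python3 st.py 0.676 0.0115 0.0602
```

```text
t 7.9 p [0.6786 0.0097 0.0613] yaw 5.38 tilt 0.19 F [-0.3 -0.4 -1.3] Tq [0.03 0.03 0.  ] open 0.146
tool delta cm [-0.24  0.11  0.2 ] levelling turn [0.002 0.    0.002]
```

Call:
jog_arm --deltas '[{"xyz": [0, 0.25, 0], "turn": [0, 0, 0]}, {"xyz": [0, 0, 0], "turn": [0, 0, 0]}]'

```text
clock: 8.1
tool_pos: [0.6791, 0.0097, 0.0615]
ee_rot: [-0.705, 0.707, 0.034, -0.032]
force: [0.2, -0.8, -1.5]
opening: 0.15
```

```bash
python3 st.py 0.676 0.0115 0.0602
```

```text
t 8.1 p [0.6791 0.0097 0.0615] yaw 5.39 tilt 0.26 F [ 0.2 -0.8 -1.5] Tq [-0.05 -0.03 -0.01] open 0.15
tool delta cm [-0.3   0.13  0.21] levelling turn [0.003 0.    0.003]
```

The arm stops at z 0.0614 against a predicted contact height of 0.0612, so the cap is on the floor. Releasing and withdrawing.

Call:
jog_arm --deltas '[{"xyz": [0, 0, 0], "turn": [0, 0, 0]}, {"xyz": [0, 0, 0], "turn": [0, 0, 0]}, {"xyz": [0, 0, 0], "turn": [0, 0, 0]}]' --jaw 0.0

```text
clock: 8.4
tool_pos: [0.6795, 0.0096, 0.061]
ee_rot: [-0.705, 0.707, 0.035, -0.032]
force: [-0.9, -0.6, -0.2]
opening: 0.5
```

Call:
jog_arm --deltas '[{"xyz": [0, -1.5, 0], "turn": [0, 0, 0]}, {"xyz": [0, -3, 0], "turn": [0, 0, 0]}, {"xyz": [0, -4, 0], "turn": [0, 0, 0]}, {"xyz": [0, -4, 0], "turn": [0, 0, 0]}, {"xyz": [0, -4, 0], "turn": [0, 0, 0]}]'

```text
clock: 8.9
tool_pos: [0.6743, 0.0104, 0.226]
ee_rot: [-0.706, 0.707, 0.029, -0.037]
force: [0.3, 0.3, 0.3]
opening: 0.502
```

```bash
python3 st.py; python3 - <<'E'
from h import *
c=r.camera("side");i=c["image"][130:250,190:450]
t=r.camera("top")
cv2.imwrite("pics/a5.png",cv2.resize(i,None,fx=3,fy=3,interpolation=cv2.INTER_CUBIC))
E
```

```text
t 8.9 p [0.6743 0.0104 0.226 ] yaw 5.38 tilt 0.65 F [0.3 0.3 0.3] Tq [-0.   -0.03 -0.  ] open 0.502
```

View pics/a5.png

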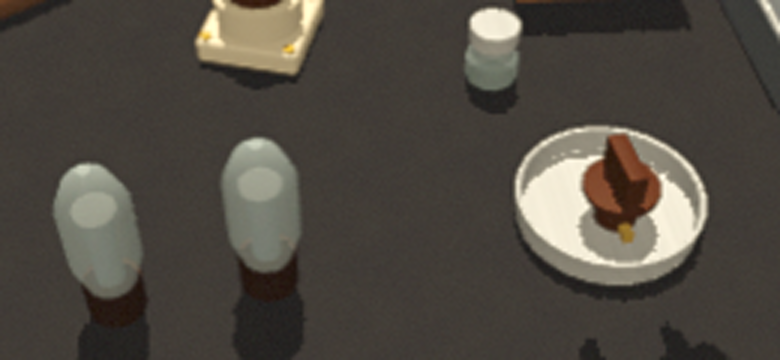

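View: the cap stands upright, bar on top, on the dish floor at (622,195). Both valves stand where they were, the target one at (262,215). The gripper is clear, so I'm handing in.

```bash
python3 -c "
from bench import r
print(r.finish_job())"
```

```text
the job is handed in; nothing more can be done
None
```

I got the bar cap out of its holder and stood it upright on the floor of the tin dish, then handed the job in at about 9 s of the 46 s. The hand-in gives no verdict.

**Press and turn:** I pressed the cap about 9 mm down, where the spring force read about 14 N, as the text says it should. Keeping it 8.5–9.5 mm down by tool height, I turned it 62° counter-clockwise, and it lifted out with no resistance.

**Placing:** The arm stopped at z 0.0614 against a predicted contact height of 0.0612. No contact force showed in the readings there, so I relied on the height alone. I judged the final state by eye in the side picture: the cap is upright with the bar on top and well inside the rim. The target valve is standing where it was, and the gripper is about 0.1 m clear above.

**Checks that disagreed:**
- The two views put the dish centre about 5 mm apart, so I used the mean. The cap was set down about 4 mm from it, against the 48 mm allowed.
- My first reading of the bar direction gave 30° against 34° from the holder's base. I used 33.5°, and the grip showed no side load.
- One early move call was refused for a missing field. The arm had not moved.

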